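# Round-bottomed flasks onto their cork rings

## Robot

A 6-joint arm with a two-finger parallel gripper is mounted at the origin on a cart in front of the work surface, level with it; the furniture and walls round the work are solid. World frame = base frame: x ahead of the robot, y to its left, z up, the work surface at z = 0. Lengths are in mm, angles in rad, forces in N, time in s.
With the tool pointing down it reaches from about 275 to 850 mm from the base axis. Payload 5.2 kg.
Tool frame: the origin (TCP) lies at the very end of the fingers, on their centre line; the grasp point (between the pads) lies env.grip_depth behind it (env.grip_depth is the distance from the TCP to the grasp point, in mm); z points along the fingers, y is the line along which they close (so a half turn about z gives the same grasp; the last joint's range is limited). The gripper opens to 85 mm and grips with 20 to 120 N. Pads are 22 mm wide; open, the fingers measure 114 mm over their backs; the gripper's body (76 mm by 85 mm) begins 54 mm behind the grasp point. The pads swing forward as they close: fully open they stand 13 mm farther back than shut.
Start: joints at [0.948, 0.259, 1.535, -0, 1.348, -0.203], TCP at [224.147, 502.258, 231.31] pointing down, gripper open.
Joint ranges: [-3.14, 3.14], [-0.91, 2.08], [0.19, 2.58], [-1.22, 4.36], [0.22, 2.71], [-3.12, 3.12]. Speed limits (rad/s): [2.57, 2.57, 3.14, 3.14, 3.14, 3.14].

## Interface

Orientations are given as a unit quaternion [x, y, z, w].
In Python, from plant import env gives the robot as it stands.
- The arm moves only by the tool step_arm, never from a script. Its argument "commands" is a list of rows, each a list of 3 entries, a list of its own where there are three numbers: the opening, from -1 (shut) to 1 (fully open), then the shift along the world's x, y, z in mm, then the turn about the world's z in rad. A call has 1 to 20 rows; each row shifts and turns the commanded pose from where the row before left it; what a row does not reach is not made up. A row lasts 1/12 s, in which the tool goes at most 41.7 mm and 7.16 degrees, less where a joint would pass 70% of its speed; a pose out of reach is approached as far as the arm can. A call with a gripper value outside its range is refused whole. The fingers move at their own pace and stop on an object; the grip force is fixed at half the most. Time passes only in rows, so rows that do not move let the fingers close. It gives the time, the measured TCP pose, the force, the opening and the grip force at its end, in the units of the state.
- env.state(): the state, without advancing time (a new reading comes with each control period).
- env.read_camera(name): name is "scene" or "top" or "wrist"; returns the picture (384x512x3 uint8, red, green, blue); there is no depth.
- env.calibration(name): a dict with "mtx" (3x3 intrinsics, pixels), "k1" (the pictures are not rectified: a ray, as slopes to the right and down, at radius r is drawn at 1 + k1 r^2 times it, then the intrinsics apply), "rvec" (rotation vector, rad) and "tvec" (3), from world to camera coordinates, as OpenCV has them; the wrist camera has in their place "T_tool_cam" (4x4, takes a point from camera to tool coordinates, whose origin is the TCP and whose axes are the flange's). Camera axes: x right, y down, z forward; pixel columns grow to the right and rows downward; lengths in mm; the calibration is good to about 2 mm. A picture is of the moment at which its call begins: read the wrist's pose just before it. calibration takes no time and is no camera call.
- env.hand_in(): hands the job in; it is judged then, once.
The state is a dict: "time": time; "joint_positions": joint angles; "qvel": joint speeds; "effort": joint torques, N m; "ee_pos": TCP position; "eef_rot": TCP orientation; "force": force on the tool from outside, world axes, zero at the start; "torque": the same for the moment, N m; "gripper_width": opening from 0.0 (shut) to 1.0 (fully open); "grip_force": force on a finger pad.
Only numpy, scipy, OpenCV 4.12 (cv2) and the standard library are available. Lean on these libraries where they do the work, as an engineer would, in place of code of your own. Each camera call takes 0.05 s, during which the arm holds its last target. There are 200 camera calls.

## Task

Take the three round-bottomed flasks out of the white rack and set each one upright on the cork ring of its size: the small flask on the small ring, the medium on the medium, the large on the large, sitting squarely in the hole. Leave the conical flask standing in the rack, do not disturb the sample vial and the jar, and let no flask tip over.

Things in the scene. Friction and masses are not known exactly. Their poses are not given: they have to be found in the camera images.
- flask_small: Small amber round-bottomed flask, loose, 25 g: spherical bulb 34 mm across, straight neck 15 mm across, mouth 54 mm above the bulb's centre. Origin at the BULB'S CENTRE, z up the neck. Free neck to grip from above: 18 to 52 mm over the origin. Starts upright in a seat of the rack, origin at z 31.5 mm; on its ring 29 mm. Bottom-heavy: stays upright if let go upright.
- flask_medium: Medium amber round-bottomed flask, loose, 40 g: spherical bulb 43 mm across, straight neck 18 mm across, mouth 62 mm above the bulb's centre. Origin at the BULB'S CENTRE, z up the neck. Free neck to grip from above: 23 to 60 mm over the origin. Starts upright in a seat of the rack, origin at z 37.5 mm; on its ring 34 mm. Bottom-heavy: stays upright if let go upright.
- flask_large: Large amber round-bottomed flask, loose, 65 g: spherical bulb 52 mm across, straight neck 22 mm across, mouth 72 mm above the bulb's centre. Origin at the BULB'S CENTRE, z up the neck. Free neck to grip from above: 27 to 70 mm over the origin. Starts upright in a seat of the rack, origin at z 43 mm; on its ring 40.5 mm. Bottom-heavy: stays upright if let go upright.
- ring_small: Small cork ring lying flat on the worktop, fixed (non-slip): outer diameter 44 mm, hole 22 mm, 16 mm high; the seat for the small flask. Origin at the centre of its underside, z up. A bulb set into the hole's mouth centres itself on the edge from a few mm off.
- ring_medium: Medium cork ring lying flat on the worktop, fixed (non-slip): outer diameter 54 mm, hole 29 mm, 18 mm high; the seat for the medium flask. Origin at the centre of its underside, z up. A bulb set into the hole's mouth centres itself on the edge from a few mm off.
- ring_large: Large cork ring lying flat on the worktop, fixed (non-slip): outer diameter 64 mm, hole 37 mm, 22 mm high; the seat for the large flask. Origin at the centre of its underside, z up. A bulb set into the hole's mouth centres itself on the edge from a few mm off.
- rack: White plastic flask rack, 98 x 98 mm, 20 mm high, fixed: a plate with four 25 mm round seats, centres at (+-29, +-29) mm in its own x and y. Origin under its centre at worktop level, z up. Flask mouths stand 85 to 115 mm above the worktop. The tall extractor is close behind it on the left: come from the robot's side. Behind the rings a cabinet overhangs 0.5 m up.
- conical_flask: Amber conical (flat-bottomed) flask, 44 mm across the base, 70 mm tall, neck 19 mm, loose, standing over the fourth seat of the rack. Origin at the centre of its underside, z up. Stays there.
- vial: Amber sample vial with a black screw cap, 28 mm across, 60 mm tall, loose, standing behind the rings. Origin at the centre of its underside. A bystander.
- jar: Clear jar of pale granulate with a white lid, 67 mm across, 88 mm tall, loose, standing behind the rack. Origin at the centre of its underside. A bystander.

How it is judged:
By the outcome, as a careful person would: the job done as asked, in the order asked, and still so for the second after the job is handed in, with the robot touching nothing.
It also fails if it takes over 80 s, if anything falls off the work surface, if the arm or the gripper's body presses on something with over 40 N, if the wrist force passes 120 N, or if a joint passes its speed limit or range.

## Working session

There is one attempt and no reset: what is moved stays moved. The work goes in short steps, Python scripts to look and compute and a tool call to move; the robot and the scene stay as the last step left them, time stands still between calls to the robot, and variables do not carry over. Pictures are saved under pics/ and viewed, at most 15 in all, crops included, and the job is handed in when it is done.

Besides the shell and the picture viewer there is one more tool, called after "Request:" as name(argument=value, ...) on one line, values as JSON. step_arm: Moves the arm, as the interface text tells. Its arguments: {"type":"object","properties":{"commands":{"type":"array","items":{"type":"array"}}},"required":["commands"]}

```bash
mkdir -p pics; python3 - <<'E'
from plant import env
import cv2
s=env.state();print(s,env.grip_depth)
for n in("scene","top","wrist"):
    cv2.imwrite(f"pics/{n}0.png",env.read_camera(n)[:,:,::-1]);print(n,env.calibration(n))
E
```

```text
{'time': 0.0, 'joint_positions': array([ 9.48168103e-01,  2.59331600e-01,  1.53609161e+00,  4.50181316e-06,
        1.34804909e+00, -2.02809286e-01]), 'qvel': array([-0.00054884,  0.00025979, -0.00012662,  0.00044984, -0.00050174,
       -0.00019542]), 'effort': array([-2.19058245e-03, -4.46036911e+01, -2.90566832e+01, -6.81311485e-04,
        1.20113153e-02,  4.06852928e-05]), 'ee_pos': array([223.83279784, 501.79312849, 230.47744344]), 'eef_rot': array([ 2.08371753e-01,  9.78049247e-01, -8.60025296e-04, -3.78973032e-04]), 'force': array([-0.45230353, -0.25359138, -0.11378067]), 'torque': array([-0.00472552,  0.01248934, -0.0110706 ]), 'grip_force': 0.0, 'gripper_width': 0.9995348867127799} 18.700000000000003
scene {'mtx': array([[424.06657286,   0.        , 259.64192851],
       [  0.        , 424.06657286, 192.94696915],
       [  0.        ,   0.        ,   1.        ]]), 'k1': 0.004373290235382053, 'rvec': array([ 0.91010762, -2.19972898,  1.31489569]), 'tvec': array([287.60325241, 280.99222058, 412.61734314])}
top {'mtx': array([[367.75299847,   0.        , 255.34164427],
       [  0.        , 367.75299847, 190.61817239],
       [  0.        ,   0.        ,   1.        ]]), 'k1': -0.12229007210411125, 'rvec': array([ 2.15301582, -2.11314461,  0.13055744]), 'tvec': array([-154.8655525 ,  577.64035899,  818.04406615])}
wrist {'mtx': array([[300.19768534,   0.        , 256.37245513],
       [  0.        , 300.19768534, 193.93818571],
       [  0.        ,   0.        ,   1.        ]]), 'k1': -0.07721394208425324, 'T_tool_cam': array([[-1.06072104e-04, -9.63273442e-01, -2.68522374e-01,
         6.85286180e+01],
       [ 9.99999948e-01, -2.02518496e-05, -3.22371759e-04,
        -4.35840738e-01],
       [ 3.05094079e-04, -2.68522394e-01,  9.63273394e-01,
        -1.43011033e+02],
       [ 0.00000000e+00,  0.00000000e+00,  0.00000000e+00,
         1.00000000e+00]])}
```

View pics/top0.png

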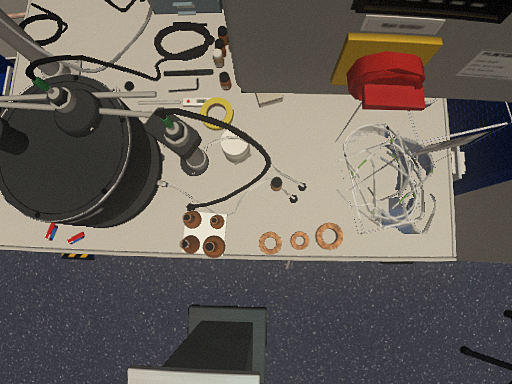

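View pics/scene0.png

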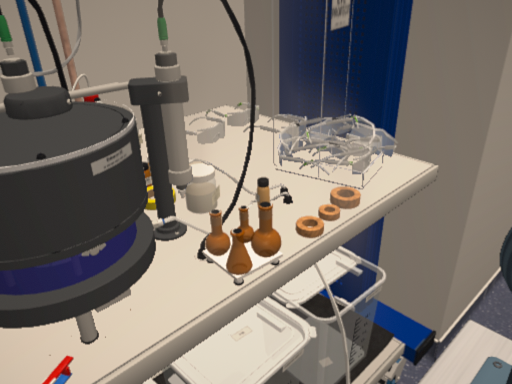

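The top view shows the rack at about (204,233) px. The rings are at (270,243) medium, (299,240) small and (329,236) large. The scene view shows the conical flask nearest that camera, with the large flask to its right.

```bash
cat > h.py <<'E'
import numpy as np,cv2
from scipy.spatial.transform import Rotation as R
from plant import env
def cam(n,s=None):
    c=env.calibration(n)
    if n=="wrist":
        T=np.eye(4);T[:3,:3]=R.from_quat(s["eef_rot"]).as_matrix();T[:3,3]=s["ee_pos"]
        M=np.linalg.inv(T@c["T_tool_cam"]);Rm,t=M[:3,:3],M[:3,3]
    else: Rm=cv2.Rodrigues(c["rvec"])[0];t=c["tvec"]
    return c["mtx"],np.array([c["k1"],0,0,0]),Rm,t
def proj(C,P):
    return cv2.projectPoints(np.atleast_2d(np.float64(P)),cv2.Rodrigues(C[2])[0],C[3],C[0],C[1])[0][:,0]
def back(C,px,z):
    u=cv2.undistortPoints(np.float64(px).reshape(-1,1,2),C[0],C[1])[:,0]
    d=np.c_[u,np.ones(len(u))]@C[2];o=-C[2].T@C[3]
    return o+d*((np.asarray(z)-o[2])/d[:,2])[:,None]
E
python3 - <<'E'
from h import *
C=cam("top")
print(back(C,[[270,243],[299,240],[329,236]],[18,16,22]).round(),back(C,[[204,233]],20).round(),back(C,[[190,245],[214,245],[190,218],[216,221]],60).round())
a=cv2.imread("pics/top0.png")[190:265,165:350];cv2.imwrite("pics/topc.png",cv2.resize(a,None,fx=4.3,fy=4.3,interpolation=2))
a=cv2.imread("pics/scene0.png")[170:290,190:370];cv2.imwrite("pics/scenec.png",cv2.resize(a,None,fx=4.4,fy=4.4,interpolation=2))
E
```

```text
[[ 460. -180.   18.]
 [ 468. -249.   16.]
 [ 478. -319.   22.]] [[480. -24.  20.]] [[451.   0.  60.]
 [452. -54.  60.]
 [512.   3.  60.]
 [507. -57.  60.]]
```

View pics/topc.png

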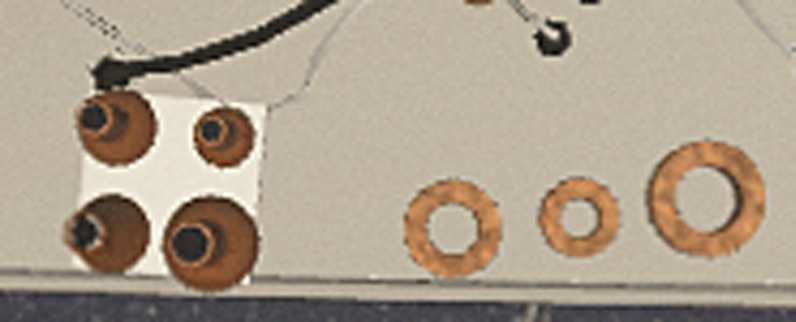

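View pics/scenec.png

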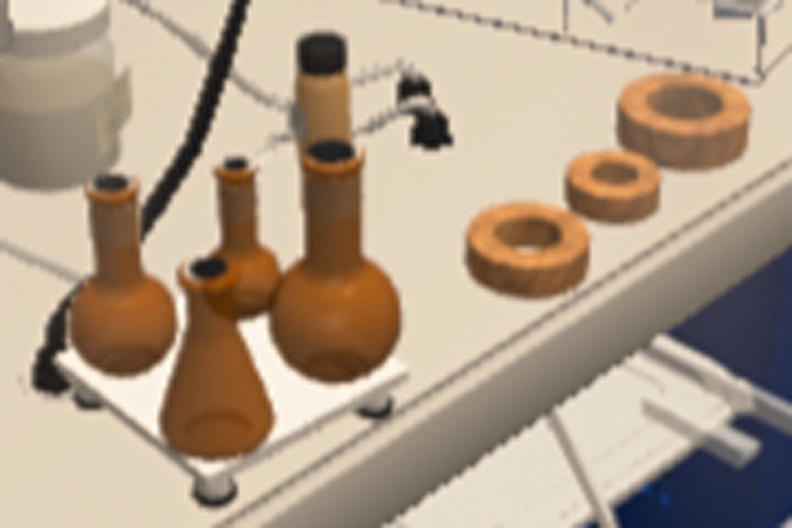

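View pics/wrist0.png

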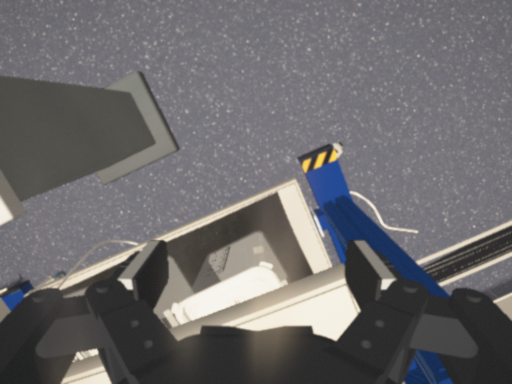

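```bash
python3 - <<'E'
from h import *
A=cam("top");B=cam("scene")
n=["L","M","S","con","rM","rS","rL"]
t=np.array([[190,243],[94,117],[210,130],[84,233],[453,228],[579,217],[707,198]])/4.303+[165,190]
s=np.array([[332,152],[112,184],[236,162],[210,268],[528,230],[613,173],[684,98]])/4.4+[190,170]
z=np.array([115,99.5,85.5,90,18,16,22])
a,b=back(A,t,z),back(B,s,z)
for i in range(7):print(n[i],a[i].round(1),b[i].round(1))
# bulbs
print(back(A,np.array([[211,245],[118,127],[224,137]])/4.303+[165,190],[43,37.5,31.5]).round(1))
print("rack",back(A,np.array([[80,95],[266,103],[254,285],[76,268]])/4.303+[165,190],20).round(1))
E
```

```text
L [449.2 -51.4 115. ] [448.  -51.7 115. ]
M [510.9   1.9  99.5] [509.8   2.2  99.5]
S [506.5 -55.3  85.5] [507.2 -56.9  85.5]
con [452.6   6.6  90. ] [452.    5.6  90. ]
rM [ 459.9 -181.1   18. ] [ 460.6 -182.5   18. ]
rS [ 467.1 -250.1   16. ] [ 466.3 -250.1   16. ]
rL [ 478.4 -319.5   22. ] [ 479.9 -323.5   22. ]
[[447.9 -52.   43. ]
 [510.2   1.7  37.5]
 [506.4 -55.6  31.5]]
rack [[528.7  27.4  20. ]
 [526.3 -76.8  20. ]
 [426.6 -73.2  20. ]
 [433.2  25.4  20. ]]
```

```bash
python3 - <<'E'
from h import *
A=cam("top");B=cam("scene")
for p in ([190,207],[210,203],[230,196],[250,186],[268,165]):
    for z in (0,100,200,300,400):
        X=back(A,[p],[z]);print(p,X[0].round(),proj(B,X)[0].round())
print(back(B,[[168,230],[203,250]],[0,10]).round())
E
```

```text
[190, 207] [543.  16.   0.] [201. 257.]
[190, 207] [533.  -4. 100.] [210. 205.]
[190, 207] [523. -25. 200.] [219. 148.]
[190, 207] [513. -45. 300.] [229.  83.]
[190, 207] [503. -66. 400.] [241.   8.]
[210, 203] [554. -33.   0.] [219. 243.]
[210, 203] [543. -48. 100.] [226. 195.]
[210, 203] [532. -63. 200.] [234. 140.]
[210, 203] [520. -78. 300.] [242.  78.]
[210, 203] [509. -93. 400.] [253.   7.]
[230, 196] [572. -81.   0.] [232. 229.]
[230, 196] [559. -91. 100.] [238. 184.]
[230, 196] [ 546. -100.  200.] [245. 132.]
[230, 196] [ 532. -110.  300.] [252.  73.]
[230, 196] [ 519. -120.  400.] [261.   5.]
[250, 186] [ 598. -130.    0.] [242. 215.]
[250, 186] [ 582. -134.  100.] [247. 173.]
[250, 186] [ 566. -138.  200.] [253. 125.]
[250, 186] [ 549. -142.  300.] [259.  69.]
[250, 186] [ 533. -146.  400.] [267.   4.]
[268, 165] [ 651. -173.    0.] [240. 199.]
[268, 165] [ 629. -172.  100.] [245. 161.]
[268, 165] [ 607. -172.  200.] [250. 116.]
[268, 165] [ 585. -171.  300.] [257.  64.]
[268, 165] [ 563. -170.  400.] [264.   2.]
[[661.   8.   0.]
 [546.  10.  10.]]
```

The two cameras agree to about 1 mm on the flasks and ring_small. ring_large is the worst, at about 4 mm. The necks are L (448.5,-51.5), M (510,2) and S (507,-56). The rings are M (460,-182), S (467,-250) and L (479,-321). I'll go round on the robot's side, with the fingers turned to the rack's diagonal.

Request:
step_arm(commands=[[0,[8,-38,0],-0.043],[0,[8,-38,0],-0.043],[0,[8,-38,0],-0.043],[0,[8,-38,0],-0.043],[0,[8,-38,0],-0.043],[0,[8,-38,0],-0.043],[0,[8,-38,0],-0.043],[0,[8,-38,0],-0.043],[0,[8,-38,0],-0.043],[0,[8,-38,0],-0.043],[0,[10,-36,0],0],[0,[10,-36,0],0],[0,[10,-36,0],0],[0,[20,-30,0],0],[0,[20,-30,0],0],[0,[0,0,0],0],[0,[0,0,0],0]])

```text
time: 1.57
ee_pos: [374.5, -47.1, 230.9]
eef_rot: [0.414, 0.91, 0.0, -0.001]
force: [-0.8, 0.5, -0.3]
gripper_width: 0.501
grip_force: 0.0
```

```bash
cat > look.py <<'E'
from h import *
import sys
s=env.state();im=env.read_camera("wrist");C=cam("wrist",s)
Rm=R.from_quat(s["eef_rot"]).as_matrix()
print(s["time"],s["ee_pos"].round(1),"close axis deg",np.degrees(np.arctan2(Rm[1,1],Rm[0,1])).round(1),"z",Rm[:,2].round(3),"w",s["gripper_width"],s["joint_positions"].round(2))
P=dict(L=(448.5,-51.5,115),M=(510,2,99.5),S=(507,-56,85.5),rM=(460,-182,18),rS=(466.7,-250,16),rL=(479,-321.5,22))
out=im[:,:,::-1].copy()
for k,p in P.items():
    q=proj(C,p)[0]
    if 0<q[0]<512 and 0<q[1]<384: cv2.drawMarker(out,tuple(int(v) for v in q.round()),(0,255,0),0,9,1);print(k,q.round(1))
cv2.imwrite(f"pics/{sys.argv[1]}.png",cv2.resize(out,(800,600),interpolation=2))
E
python3 look.py w1
```

```text
1.5667 [374.5 -47.1 230.9] close axis deg 41.1 z [-0.001  0.001 -1.   ] w 0.5013383686255821 [-0.42 -0.06  1.9   0.    1.31 -1.14]
L [313.3 243.2]
M [390.7 236.1]
S [343.9 266.8]
rM [239.  284.5]
rS [212.  317.5]
rL [188.1 354.4]
```

View pics/w1.png

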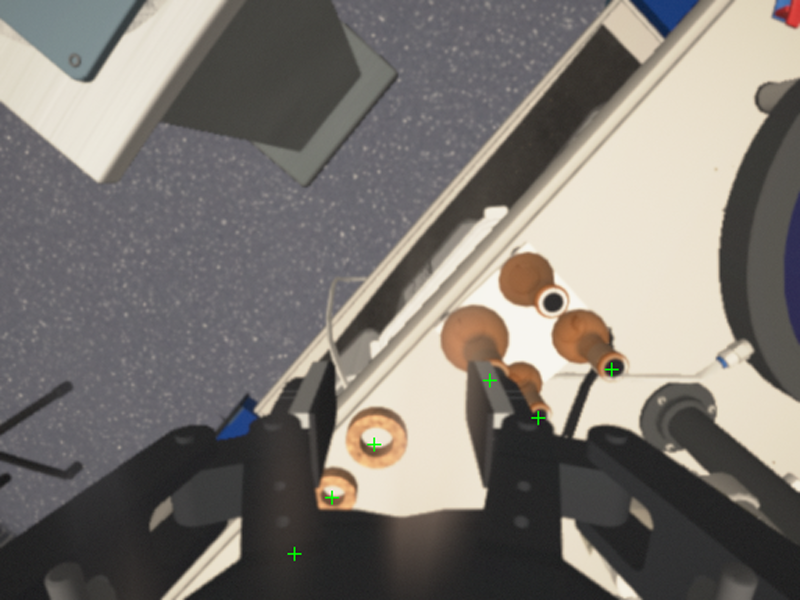

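The projected marks fall on the mouths and the rings to 1–2 mm. Next I move above the small flask.

Request:
step_arm(commands=[[0,[33,-2,0],0],[0,[33,-2,0],0],[0,[33,-2,0],0],[0,[33,-3,0],0],[0,[0,0,-30],0],[0,[0,0,-30],0],[0,[0,0,-30],0],[0,[0,0,-30],0],[0,[0,0,-5],0],[0,[0,0,0],0]])

```text
time: 2.45
ee_pos: [503.9, -52.8, 104.8]
eef_rot: [0.411, 0.911, -0.0, -0.003]
force: [0.7, 0.7, 0.7]
gripper_width: 0.495
grip_force: 0.0
```

```bash
python3 look.py w2
```

```text
2.45 [503.9 -52.8 104.8] close axis deg 41.4 z [-0.005  0.002 -1.   ] w 0.4945628405831508 [-0.32  0.31  1.8   0.    1.03 -1.05]
L [168.9 180.2]
M [338.3 174.6]
S [258.  239.2]
rM [122.6 273.5]
rS [ 91.3 322.7]
rL [ 64.7 374.3]
```

View pics/w2.png

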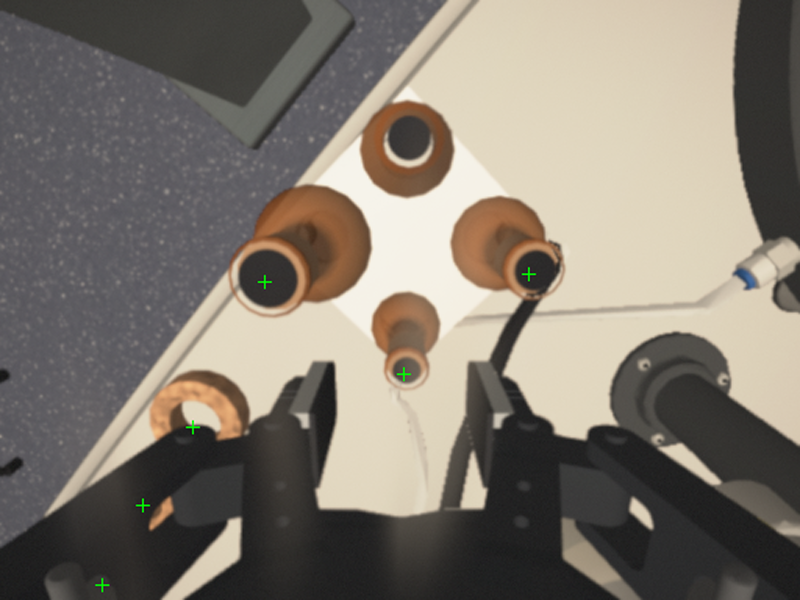

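The small mouth is at (406,370) px in the enlarged view, about 1.5 mm from the predicted mark and centred between the pads. I descend with a small correction, close, and lift.

Request:
step_arm(commands=[[0,[1,-1,-18],0],[0,[1,-1,-18],0],[0,[1,0,-12],0],[0,[0,0,-5],0],[0,[0,0,0],0],[-1,[0,0,0],0],[-1,[0,0,0],0],[-1,[0,0,0],0],[-1,[0,0,0],0],[-1,[0,0,0],0],[-1,[0,0,0],0]])

```text
time: 3.42
ee_pos: [510.2, -57.1, 54.4]
eef_rot: [0.412, 0.911, 0.0, 0.001]
force: [1.1, 0.7, 6.3]
gripper_width: 0.151
grip_force: 58.7
```

Request:
step_arm(commands=[[-1,[0,0,10],0],[-1,[0,0,20],0],[-1,[0,0,30],0],[-1,[-5,-5,20],0],[-1,[-10,-20,0],0],[-1,[-10,-25,0],0],[-1,[-10,-30,0],0],[-1,[-5,-30,0],0],[-1,[0,-30,0],0],[-1,[0,-30,0],0],[-1,[0,-20,0],0],[-1,[0,0,0],0],[-1,[0,0,0],0]])

```text
time: 4.5
ee_pos: [468.7, -247.6, 133.4]
eef_rot: [0.413, 0.911, 0.0, -0.0]
force: [-0.3, 0.2, -0.4]
gripper_width: 0.151
grip_force: 58.5
```

```bash
python3 look.py w3
```

```text
4.5 [ 468.7 -247.6  133.4] close axis deg 41.2 z [-0.     0.001 -1.   ] w 0.15062701585509355 [-0.7   0.31  1.72  0.    1.11 -1.42]
S [505.6  33.7]
rM [300.5 127. ]
rS [253.7 189.9]
rL [213.5 255.4]
```

View pics/w3.png

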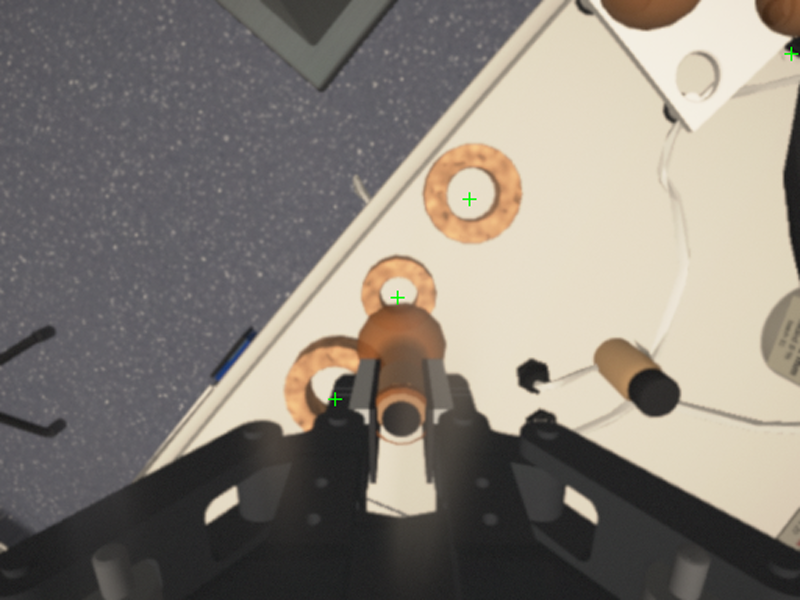

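The small flask hangs upright in the grip, with its mouth at (401,418) and bulb at (402,346). Ring centres in this view are about M (472,193), S (399,294) and L (343,394).

```bash
python3 - <<'E'
from h import *
s=env.state();C=cam("wrist",s);k=1.5625
print(back(C,np.array([[472.5,193],[399,294],[343.5,394.5],[401,418],[402,346]])/k,[18,16,22,164.5,110.5]).round(1),s["ee_pos"])
E
```

```text
[[ 459.  -177.7   18. ]
 [ 466.6 -246.6   16. ]
 [ 481.5 -313.9   22. ]
 [ 464.7 -243.   164.5]
 [ 465.  -242.6  110.5]] [ 468.62752849 -246.46430853  133.33272643]
```

Request:
step_arm(commands=[[-1,[1.5,-4.5,0],0],[-1,[0,0,-20],0],[-1,[0,0,-25],0],[-1,[0,0,-20],0],[-1,[0,0,-8],0],[-1,[0,0,-4],0],[-1,[0,0,0],0],[-1,[0,0,0],0],[-1,[0,0,0],0]])

```text
time: 5.3
ee_pos: [471.5, -251.7, 57.6]
eef_rot: [0.412, 0.911, -0.0, 0.001]
force: [-0.5, 0.7, -0.9]
gripper_width: 0.156
grip_force: 58.5
```

```bash
python3 - <<'E'
from h import *
im=env.read_camera("scene")[:,:,::-1];w=env.read_camera("wrist")[:,:,::-1]
a=cv2.resize(im[140:290,200:370],None,fx=3,fy=3,interpolation=2)
w=cv2.resize(w[80:330,180:340],(288,450),interpolation=2);cv2.imwrite("pics/s1.png",np.hstack([a,w]))
print(env.state()["ee_pos"],env.state()["force"])
E
```

```text
[ 471.34867049 -251.71910372   57.44444427] [-0.45164074 -0.54118903  0.44897962]
```

View pics/s1.png

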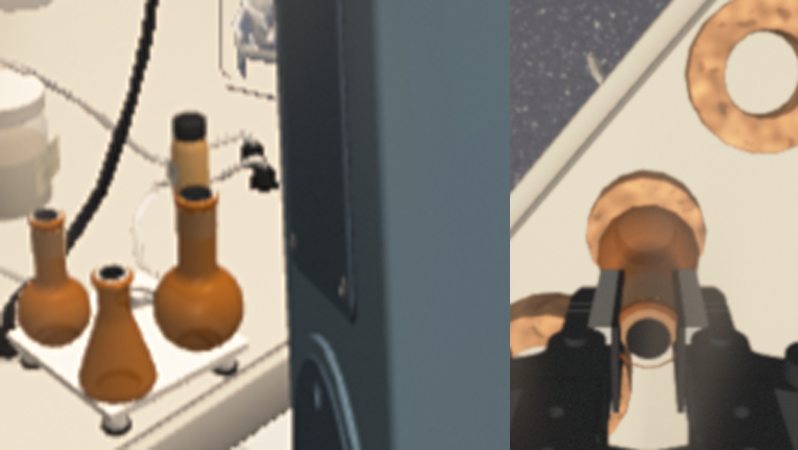

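The scene view is blocked by the arm. The wrist view shows the bulb over the ring, in line along the closing axis.

```bash
python3 - <<'E'
from h import *
s=env.state();C=cam("wrist",s)
print(back(C,[[255.6,208.3],[257.2,221.1]],[16,34.6]).round(1),proj(C,[[467,-249,16],[468.2,-250,34.6]]))
E
```

```text
[[ 465.7 -247.2   16. ]
 [ 467.6 -247.8   34.6]] [[255.20320116 211.52807445]
 [255.51741539 224.2910612 ]]
```

Request:
step_arm(commands=[[-1,[-1.5,0.5,-2],0],[-1,[0,0,-2],0],[-1,[0,0,-1],0],[-1,[0,0,0],0],[-1,[0,0,0],0]])

```text
time: 5.82
ee_pos: [470.2, -251.7, 52.4]
eef_rot: [0.412, 0.911, -0.0, 0.002]
force: [1.5, -1.6, 4.9]
gripper_width: 0.153
grip_force: 59.4
```

Light contact (5 N) at the expected height, so I release and rise.

Request:
step_arm(commands=[[-0.6,[0,0,0],0],[-0.4,[0,0,0],0],[-0.1,[0,0,0],0],[0,[0,0,0],0],[0,[0,0,0],0],[0,[0,0,20],0],[0,[0,0,30],0],[0,[0,0,40],0],[0,[0,10,20],0],[0,[0,0,0],0],[0,[0,0,0],0]])

```text
time: 6.73
ee_pos: [469.7, -240.9, 162.5]
eef_rot: [0.412, 0.911, -0.0, 0.001]
force: [-0.5, 0.9, -0.4]
gripper_width: 0.497
grip_force: 0.0
```

```bash
python3 look.py w4
```

```text
6.7333 [ 469.7 -240.9  162.5] close axis deg 41.3 z [ 0.002 -0.002 -1.   ] w 0.4965310090650388 [-0.69  0.27  1.69  0.    1.17 -1.41]
S [468.7  48.2]
rM [290.6 129.6]
rS [248.6 186.2]
rL [212.2 245.5]
```

View pics/w4.png

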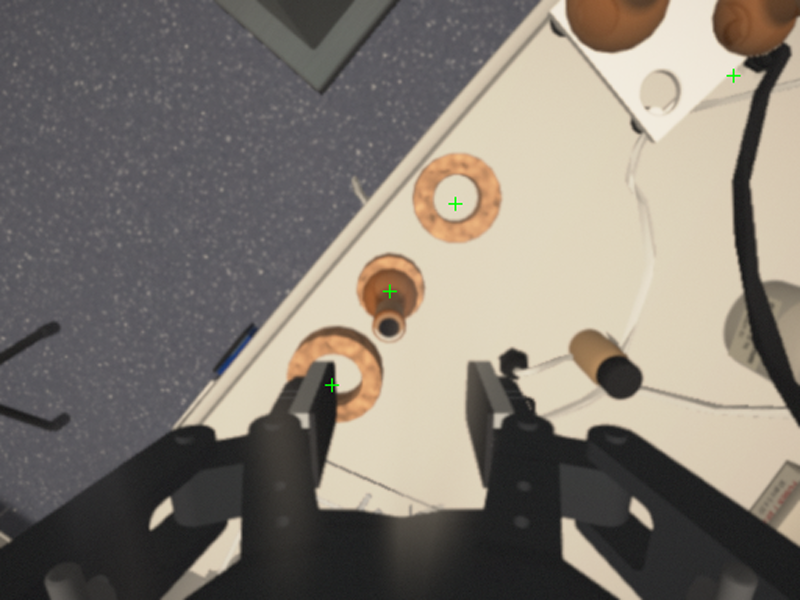

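The small flask stands upright in its ring, bulb at (389,290) and mouth at (388,327). Next is the medium flask at (510,2).

Request:
step_arm(commands=[[0,[0,30,0],0],[0,[0,35,0],0],[0,[0,35,0],0],[0,[5,35,0],0],[0,[10,35,0],0],[0,[10,35,0],0],[0,[10,28,0],0],[0,[5,10,-10],0],[0,[0,0,-20],0],[0,[0,0,-15],0],[0,[0,0,0],0],[0,[0,0,0],0],[0,[0,0,0],0]])

```text
time: 7.87
ee_pos: [509.0, 1.6, 115.9]
eef_rot: [0.413, 0.911, -0.0, -0.001]
force: [0.4, 0.8, 0.5]
gripper_width: 0.498
grip_force: 0.0
```

```bash
python3 look.py w5
```

```text
7.8667 [509.    1.6 115.9] close axis deg 41.3 z [-0.001  0.    -1.   ] w 0.49821554731977213 [-0.22  0.3   1.79 -0.    1.06 -0.94]
L [107.2 244.7]
M [259.4 234.6]
S [197.8 284.1]
rM [ 93.1 300.9]
rS [ 67.5 343.5]
```

View pics/w5.png

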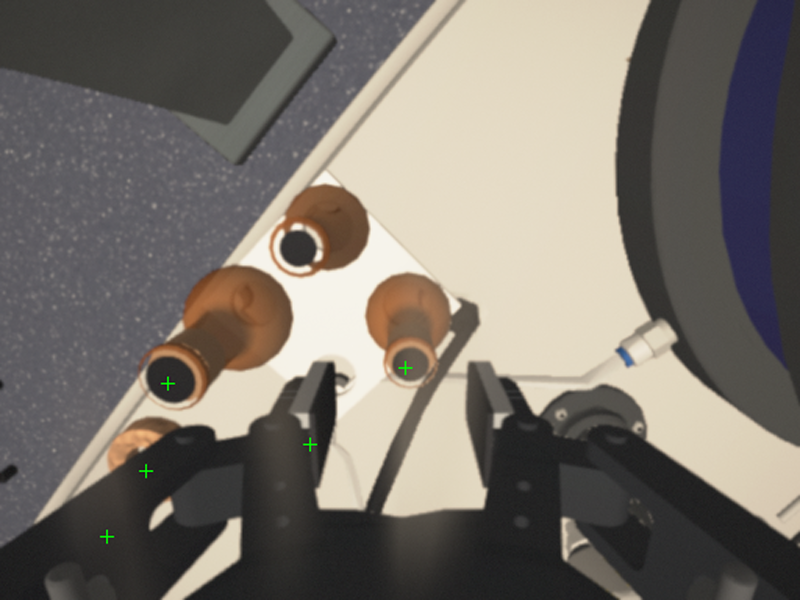

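The medium mouth is at (410,362) px, a couple of mm right of centre.

Request:
step_arm(commands=[[0,[1.5,1,-18],0],[0,[0,0,-18],0],[0,[0,0,-12],0],[0,[0,0,-6],0],[0,[0,0,0],0],[0,[0,0,0],0],[-1,[0,0,0],0],[-1,[0,0,0],0],[-1,[0,0,0],0],[-1,[0,0,0],0],[-1,[0,0,0],0],[-1,[0,0,0],0]])

```text
time: 8.92
ee_pos: [511.5, 3.1, 63.2]
eef_rot: [0.412, 0.911, 0.0, 0.001]
force: [-0.4, 0.1, 6.3]
gripper_width: 0.196
grip_force: 58.4
```

Request:
step_arm(commands=[[-1,[0,0,10],0],[-1,[0,0,25],0],[-1,[0,0,40],0],[-1,[0,0,40],0],[-1,[-8,-25,0],0],[-1,[-10,-35,0],0],[-1,[-10,-35,0],0],[-1,[-10,-35,0],0],[-1,[-8,-35,0],0],[-1,[-4,-20,-10],0],[-1,[0,0,-30],0],[-1,[0,0,-30],0],[-1,[0,0,0],0],[-1,[0,0,0],0],[-1,[0,0,0],0]])

```text
time: 10.17
ee_pos: [461.2, -181.8, 108.6]
eef_rot: [0.412, 0.911, -0.0, 0.0]
force: [0.3, -0.8, -0.5]
gripper_width: 0.19
grip_force: 58.7
```

```bash
python3 look.py w6
```

```text
10.1667 [ 461.2 -181.8  108.6] close axis deg 41.3 z [ 0.001 -0.    -1.   ] w 0.19029547143405276 [-0.6   0.28  1.83  0.    1.03 -1.32]
L [436.2  23.4]
S [466.4 121.5]
rM [256.  196.8]
rS [210.2 257.4]
rL [171.5 320.3]
```

View pics/w6.png

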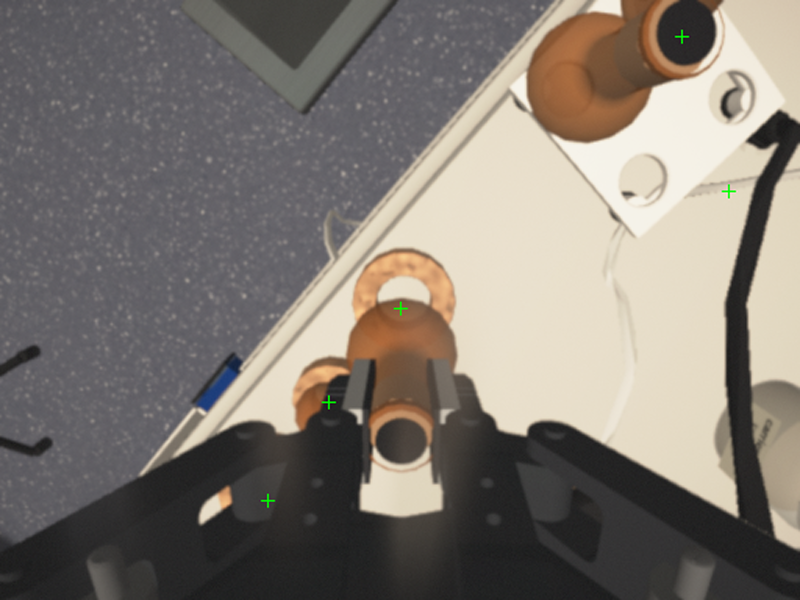

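The medium flask hangs straight, bulb at (401,352), and its ring centre is at (404,300).

```bash
python3 - <<'E'
from h import *
s=env.state();C=cam("wrist",s)
print(s["ee_pos"],back(C,np.array([[404,300],[401.5,352.5]])/1.5625,[18,82.9]).round(1))
E
```

```text
[ 461.7446682  -182.04882837  109.07090859] [[ 459.7 -178.    18. ]
 [ 460.7 -181.4   82.9]]
```

Request:
step_arm(commands=[[-1,[-1,1.5,-15],0],[-1,[0,0,-18],0],[-1,[0,0,-9],0],[-1,[0,0,-4],0],[-1,[0,0,-2],0],[-1,[0,0,-1.5],0],[-1,[0,0,0],0],[-1,[0,0,0],0]])

```text
time: 10.88
ee_pos: [460.8, -180.3, 59.6]
eef_rot: [0.412, 0.911, 0.0, 0.001]
force: [0.1, 2.1, 5.2]
gripper_width: 0.199
grip_force: 59.3
```

Request:
step_arm(commands=[[-0.5,[0,0,0],0],[-0.3,[0,0,0],0],[0,[0,0,0],0],[0.1,[0,0,0],0],[0.1,[0,0,20],0],[0.1,[0,0,35],0],[0.1,[0,0,40],0],[0.1,[0,10,10],0],[0.1,[0,30,0],0],[0.1,[-4,35,0],0],[0.1,[-6,35,-10],0],[0.1,[-2,19,-20],0],[0.1,[0,0,-5],0],[0.1,[0,0,0],0],[0.1,[0,0,0],0],[0.1,[0,0,0],0]])

```text
time: 12.22
ee_pos: [448.6, -52.4, 128.4]
eef_rot: [0.413, 0.911, -0.0, 0.001]
force: [-0.1, -0.5, -0.0]
gripper_width: 0.554
grip_force: 0.0
```

```bash
python3 look.py w7
```

```text
12.2167 [448.6 -52.4 128.4] close axis deg 41.3 z [ 0.001 -0.001 -1.   ] w 0.5537778158643962 [-0.36  0.18  1.91 -0.    1.05 -1.08]
L [258.6 234.8]
M [389.2 224.7]
S [316.6 273.1]
rM [178.7 294.3]
rS [146.5 337.4]
rL [118.9 383.9]
```

View pics/w7.png

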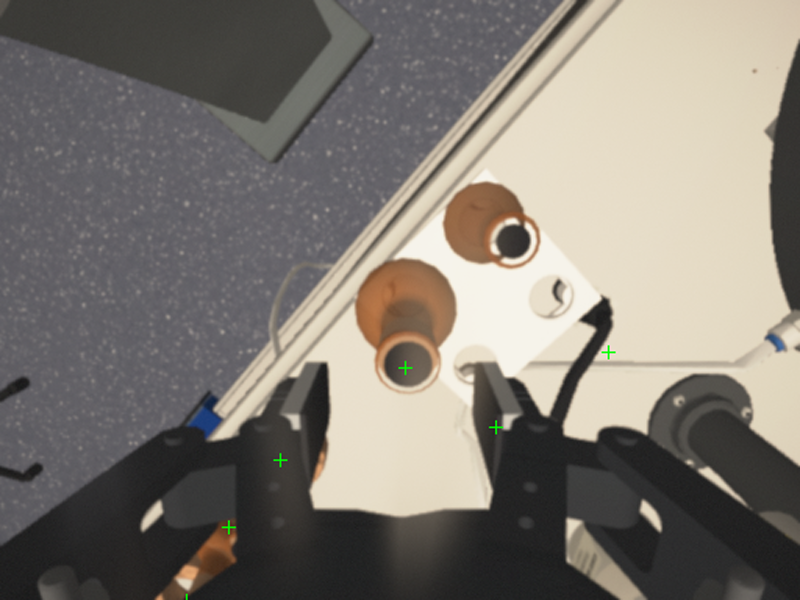

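The large mouth is at (408,362) px, centred between the pads to about 1 mm. I descend and grip.

Request:
step_arm(commands=[[0.1,[0.5,1.5,-18],0],[0.1,[0,0,-18],0],[0.1,[0,0,-12],0],[0.1,[0,0,-5],0],[0.1,[0,0,0],0],[0.1,[0,0,0],0],[-1,[0,0,0],0],[-1,[0,0,0],0],[-1,[0,0,0],0],[-1,[0,0,0],0],[-1,[0,0,0],0],[-1,[0,0,0],0]])

```text
time: 13.27
ee_pos: [448.9, -50.1, 75.6]
eef_rot: [0.412, 0.911, -0.0, 0.001]
force: [0.1, 0.2, 6.3]
gripper_width: 0.243
grip_force: 58.7
```

Request:
step_arm(commands=[[-1,[0,0,10],0],[-1,[0,0,25],0],[-1,[0,0,40],0],[-1,[0,0,40],0],[-1,[3,-25,0],0],[-1,[4,-35,0],0],[-1,[4,-35,0],0],[-1,[4,-35,0],0],[-1,[4,-35,0],0],[-1,[4,-35,0],0],[-1,[4,-35,0],0],[-1,[4,-35,0],0],[-1,[0,0,-20],0],[-1,[0,0,-30],0],[-1,[0,0,-15],0],[-1,[0,0,0],0],[-1,[0,0,0],0],[-1,[0,0,0],0]])

```text
time: 14.77
ee_pos: [479.7, -320.0, 125.8]
eef_rot: [0.412, 0.911, -0.0, 0.001]
force: [0.8, 0.4, -0.8]
gripper_width: 0.248
grip_force: 58.7
```

```bash
python3 look.py w8
```

```text
14.7667 [ 479.7 -320.   125.8] close axis deg 41.3 z [ 0.001 -0.001 -1.   ] w 0.24814900367229611 [-0.78  0.39  1.61  0.    1.13 -1.5 ]
rM [354.7  48.2]
rS [301.5 119.5]
rL [255.4 193.9]
```

View pics/w8.png

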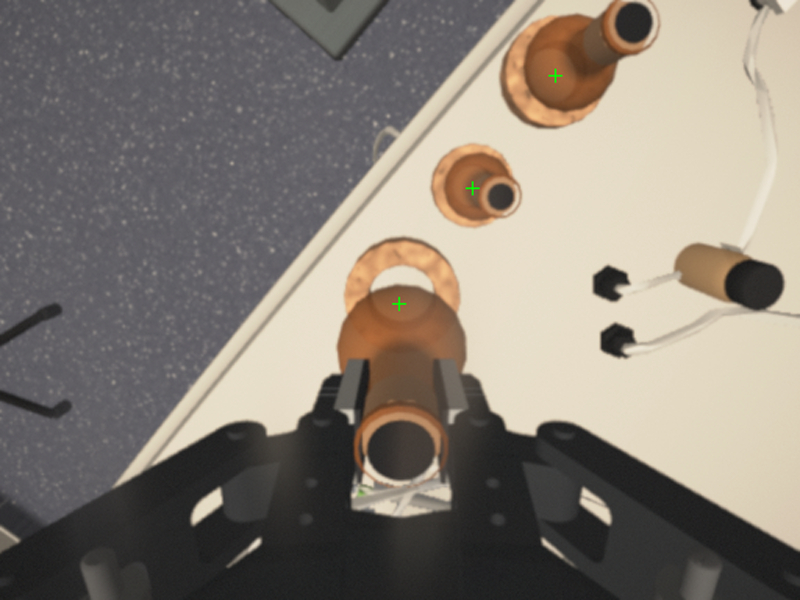

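The small and medium flasks both sit upright in their rings. The large ring's centre is near (402,295), and the bulb at (401,349).

```bash
python3 - <<'E'
from h import *
s=env.state();C=cam("wrist",s)
print(s["ee_pos"],back(C,np.array([[402.5,295.5],[401.5,349.5]])/1.5625,[22,93.2]).round(1))
E
```

```text
[ 479.97283548 -320.22260885  126.30468638] [[ 478.  -317.5   22. ]
 [ 479.9 -320.7   93.2]]
```

Request:
step_arm(commands=[[-1,[-1.5,1,-15],0],[-1,[0,0,-18],0],[-1,[0,0,-11],0],[-1,[0,0,-5],0],[-1,[0,0,-2],0],[-1,[0,0,-1.5],0],[-1,[0,0,0],0],[-1,[0,0,0],0],[-1,[0,0,0],0]])

```text
time: 15.57
ee_pos: [478.5, -319.1, 73.3]
eef_rot: [0.412, 0.911, -0.0, 0.001]
force: [1.8, 1.4, 2.9]
gripper_width: 0.245
grip_force: 58.8
```

Light contact at the expected height, so I release, rise and back off towards the robot.

Request:
step_arm(commands=[[-0.4,[0,0,0],0],[-0.2,[0,0,0],0],[0.1,[0,0,0],0],[0.1,[0,0,0],0],[0.1,[0,0,20],0],[0.1,[0,0,35],0],[0.1,[0,0,40],0],[0.1,[0,0,40],0],[0.1,[-25,0,20],0],[0.1,[-35,0,0],0],[0.1,[-35,0,0],0],[0.1,[-35,0,0],0],[0.1,[-20,0,0],0],[0.1,[0,0,0],0],[0.1,[0,0,0],0],[0.1,[0,0,0],0]])

```text
time: 16.9
ee_pos: [328.1, -319.1, 227.5]
eef_rot: [0.412, 0.911, -0.0, 0.0]
force: [0.3, -0.5, 0.3]
gripper_width: 0.549
grip_force: 0.0
```

```bash
python3 - <<'E'
from h import *
im=env.read_camera("scene")[:,:,::-1];t=env.read_camera("top")[:,:,::-1]
a=cv2.resize(im[140:290,190:390],None,fx=2,fy=2,interpolation=2)
b=cv2.resize(t[180:265,165:365],(800,300)[:2],interpolation=2)
w=cv2.resize(env.read_camera("wrist")[:,:,::-1],(400,300))
cv2.imwrite("pics/f.png",np.vstack([np.hstack([a,w]),b]))
E
```

```text
(no output)
```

View pics/f.png

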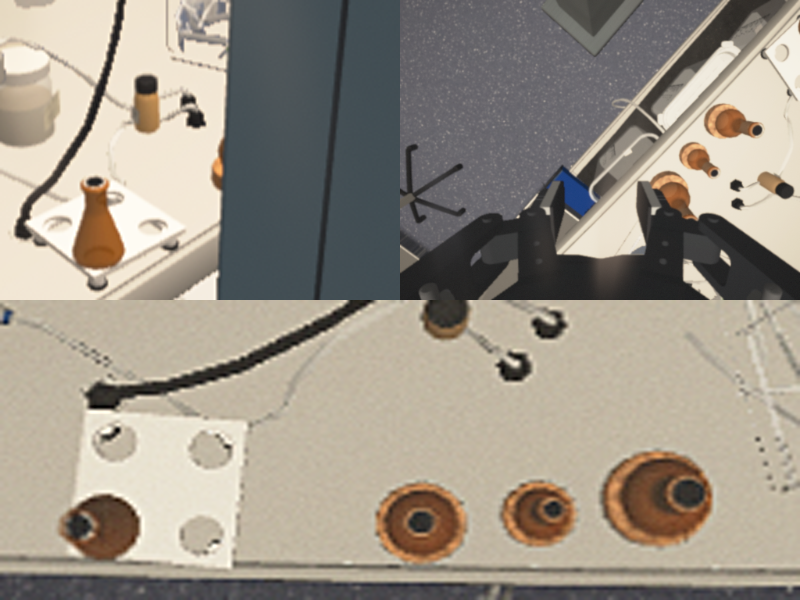

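```bash
python3 - <<'E'
from h import *
C=cam("top");f=lambda a:np.array([[x/4+165,(y-300)/3.53+180] for x,y in a])
print(back(C,f([(421,521),(553,508),(688,492)]),[96,83,112.5]).round(1))
print(back(C,f([(421,522),(539,513),(657,498)]),[18,16,22]).round(1))
E
```

```text
[[ 460.2 -179.8   96. ]
 [ 469.5 -251.8   83. ]
 [ 479.5 -319.9  112.5]]
[[ 460.1 -181.1   18. ]
 [ 467.3 -250.6   16. ]
 [ 478.2 -319.4   22. ]]
```

Each mouth stands over its ring's centre to within about 2 mm at the seated height, so all three are upright and seated.

```bash
python3 -c "
from plant import env
print(env.hand_in())"
```

```text
the job is handed in; nothing more can be done
None
```

I set the small, medium and large flasks upright on their matching cork rings, left the conical flask in the rack and the vial and jar untouched, and handed the job in at about 17 s.

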